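# Twist the upper stacking pot free and stand it on the kitchen scale

## Task

On the tortilla kitchen's table, two metal stacking pots are nested in a square wooden holder, the upper one held by its two ears under the two clips of the lower one. Twist the upper pot about a quarter turn (either way) and lift it out, then set it down, not dropping it, upright in the middle of the kitchen scale's round pan and let go. Leave the lower pot in its holder and the single spare pot standing where it is.

Things in the scene. Friction and masses are not known exactly. Their poses are not given: they have to be found in the camera images.
- pot_top: Upper pot of the stack: open round aluminium pot, 110 mm tall, 54 mm wide at base, 60 mm at rim, 90 g. Origin: centre of underside, z up. At its +x and -x an ear reaches 39 mm from the axis, 20 mm wide, underside 35 mm above the base, held under a clip of the lower pot: 3 mm lift, 2.5 mm side play. Free if turned 45-90 deg. Keep fingertips 60 mm or more above its base, over the clips.
- pot_low: Lower pot: 85 mm tall, 72 mm rim, 300 g, square foot loose in a fixed wooden holder (104 mm square, 33 mm high). Origin: centre of underside, z up. At its +x and -x a 24 mm wide clip hooks over, 33 to 49 mm from the axis, top 102 mm above the origin. Upper pot's base starts 50 mm above this origin, x axes parallel within 6 deg, and clears the clips once raised 55 mm.
- scale_pan (a point): Centre of the top face of the kitchen scale's round flat steel pan, 120 mm across, 45 mm above the table. The scale is a fixed low grey body of 130 x 160 mm; the pan does not give. Axis z points up.
- pot_spare: Bystander: a single pot of the same shape as the upper pot, 110 mm tall, alone on the bare table. Origin: centre of its underside. A terracotta mug (85 mm tall, 70 mm wide, with handle) and an amber jar (110 mm tall, 64 mm wide) also stand loose; mug and spare pot change places. The stack, 168 mm high, is the tallest thing near the work.
Things that resemble listed ones, but are neither listed nor needed, are in the scene too. What is shaped like the pot_low but yellow is not meant.

How it is judged:
By the outcome, as a careful person would: the job done as asked, in the order asked, and still so for the second after the job is handed in, with the robot touching nothing.
It also fails if it takes over 45 s, if anything falls off the work surface, if the arm or the gripper's body presses on something with over 40 N, if the wrist force passes 120 N, or if a joint passes its speed limit or range.

## Robot

A 6-joint arm with a two-finger parallel gripper is mounted at the origin on the work surface. World frame = base frame: x ahead of the robot, y to its left, z up, the work surface at z = 0. Lengths are in m, angles in degrees, forces in N, time in s.
With the tool pointing down it reaches from about 0.25 to 0.725 m from the base axis. Payload 9.7 kg.
Tool frame: the origin (TCP) lies at the very end of the fingers, on their centre line; the grasp point (between the pads) lies 19 mm behind it; x points along the fingers, z is the direction in which the jaws open and shut, and the axes are right-handed (so a half turn about x gives the same grasp; the last joint's range is limited). The gripper opens to 85 mm and grips with 20 to 120 N. Pads are 22 mm wide; open, the fingers measure 114 mm over their backs; the gripper's body (76 mm by 85 mm) begins 54 mm behind the grasp point. The pads swing forward as they close: fully open they stand 13 mm farther back than shut.
Start: joints at [-67.437, 4.979, 10.078, 95.1, 0, 90], TCP at [0.211, -0.508, 0.195] pointing down, gripper open.
Joint ranges: [-179.16, 179.16], [-48.56, 103.87], [-65.8, 70.77], [-126.05, 130.52], [-82.76, 87.17], [-180, 180]. Speed limits (degrees/s): [127.2, 127.2, 147.25, 180, 180, 180].

## Interface

Orientations are given as [roll, pitch, yaw] about the fixed x, y, z axes, in that order (R = Rz(yaw) Ry(pitch) Rx(roll)).
In Python, from workcell import sensors, vision, job_done gives the robot as it stands.
- The arm moves only by the tool carry_out, never from a script. Its argument "increments" is a list of rows, each a list of 7 numbers: the turn, a rotation vector about the tool's x, y, z in degrees, then the shift along the tool's x, y, z in mm, then the opening in per cent of the stroke, from 0 (shut) to 100 (fully open). A call has 1 to 12 rows; each row shifts and turns the commanded pose from where the row before left it, along the tool's axes as they then stand; what a row does not reach is not made up. A row lasts 1/8 s, in which the tool goes at most 62.5 mm and 10.7 degrees, less where a joint would pass 70% of its speed; a pose out of reach is approached as far as the arm can. A call is refused whole if a number of a shift passes 62.5 or a number of a turn 10.7, either way. A call with a gripper value outside its range is refused whole. The fingers move at their own pace and stop on an object; "squeeze" is the grip in N (left out, the last holds). Time passes only in rows, so rows that do not move let the fingers close. It gives the time, the measured TCP pose, the force and the opening at its end, in the units of the state.
- sensors.get_obs(): the state, without advancing time (a new reading comes with each control period).
- vision.camera(name): name is "scene" or "side" or "wrist"; returns the picture (480x640x3 uint8, red, green, blue); there is no depth.
- vision.calibration(name): a dict with "camera_matrix" (3x3 intrinsics, pixels), "extrinsics" (4x4, takes a point from world to camera coordinates); the wrist camera has in their place "mount" (4x4, takes a point from camera to tool coordinates, whose origin is the TCP and whose axes are the tool frame's). Camera axes: x right, y up, looking along -z (the intrinsics and any distortion apply to the point x, -y, -z); pixel columns grow to the right and rows downward; lengths in m; the calibration is good to about 2 mm. A picture is of the moment at which its call begins: read the wrist's pose just before it. calibration takes no time and is no camera call.
- job_done(): hands the job in, once; it reports no verdict.
The state is a dict: "time": time; "q": joint angles; "qd": joint speeds; "joint_efforts": joint torques, N m; "ee_pos": TCP position; "tcp_rot": TCP orientation; "wrist_force": force on the tool from outside, world axes, zero at the start; "torque": the same for the moment, N m; "opening": finger opening in m.
Only numpy, scipy, OpenCV 4.12 (cv2) and the standard library are available. Lean on these libraries where they do the work, as an engineer would, in place of code of your own. Each camera call takes 0.05 s, during which the arm holds its last target.

## Working session

There is one attempt and no reset: what is moved stays moved. The work goes in short steps, Python scripts to look and compute and a tool call to move; the robot and the scene stay as the last step left them, time stands still between calls to the robot, and variables do not carry over. Pictures are saved under pics/ and viewed, and the job is handed in when it is done.

Besides the shell and the picture viewer there is one more tool, called after "Request:" in YAML: its name, and indented under it one key for each argument. carry_out: Moves the arm, as the interface text tells. Its arguments: {"type":"object","properties":{"increments":{"type":"array"},"squeeze":{"type":"number"}},"required":["increments"]}

```bash
mkdir -p pics; ls; python3 - <<'E'
from workcell import sensors, vision
import cv2
o=sensors.get_obs();print(o)
for n in ["scene","side","wrist"]:
    im=vision.camera(n);cv2.imwrite(f"pics/{n}0.png",im[:,:,::-1])
    c=vision.calibration(n);print(n,c)
E
```

```text
pics
{'time': 0.0, 'q': array([-6.74373203e+01,  5.00955370e+00,  1.00337349e+01,  9.51003887e+01,
       -1.76138079e-03,  9.00013006e+01]), 'qd': array([-0.08280932, -0.09299413, -0.01208609,  0.05926917,  0.00704722,
        0.06526657]), 'joint_efforts': array([ 2.45891359e-03, -5.20392680e+01,  4.64802361e+01,  1.60681171e-02,
        1.26129103e-04,  4.30378591e-06]), 'ee_pos': array([ 0.21091123, -0.50763912,  0.19439151]), 'tcp_rot': array([-178.67466112,   89.92377213,  113.88671912]), 'wrist_force': array([-0.22080289,  0.01841985, -0.15045763]), 'torque': array([-0.04519012, -0.00973671,  0.00106009]), 'opening': 0.08553434920592917}
scene {'camera_matrix': array([[482.63251973,   0.        , 319.15278046],
       [  0.        , 482.63251973, 242.91736054],
       [  0.        ,   0.        ,   1.        ]]), 'extrinsics': array([[-0.1667922 ,  0.98581557,  0.01865539,  0.13937806],
       [-0.6866894 , -0.12971831,  0.71528374,  0.33637495],
       [ 0.7075578 ,  0.10649329,  0.6985851 , -1.54548591],
       [ 0.        ,  0.        ,  0.        ,  1.        ]])}
side {'c
[... 259 characters left out ...]
85158,  0.75352994,  0.62026874, -0.10637339],
       [-0.16856321, -0.59693292,  0.78438354, -0.97059561],
       [ 0.        ,  0.        ,  0.        ,  1.        ]])}
wrist {'camera_matrix': array([[418.06045664,   0.        , 321.21517303],
       [  0.        , 418.06045664, 237.10602216],
       [  0.        ,   0.        ,   1.        ]]), 'mount': array([[-1.05875613e-03,  2.86911494e-01, -9.57956509e-01,
        -1.79872940e-01],
       [ 3.32927195e-04,  9.57957094e-01,  2.86911301e-01,
         7.38548986e-02],
       [ 9.99999384e-01, -1.51606738e-05, -1.10976359e-03,
        -6.26250455e-04],
       [ 0.00000000e+00,  0.00000000e+00,  0.00000000e+00,
         1.00000000e+00]])}
```

View pics/scene0.png

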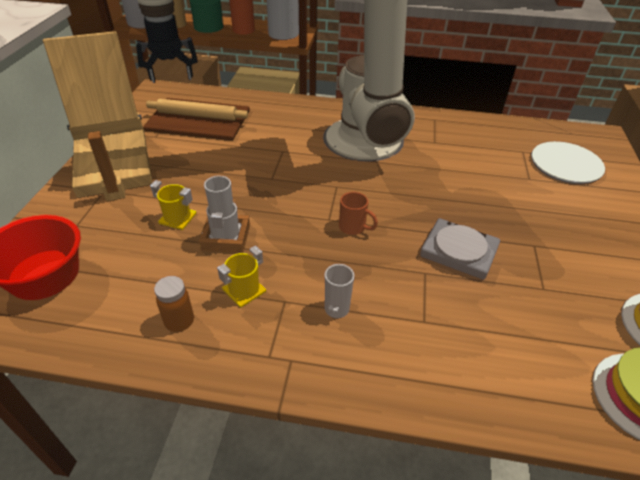

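View pics/side0.png

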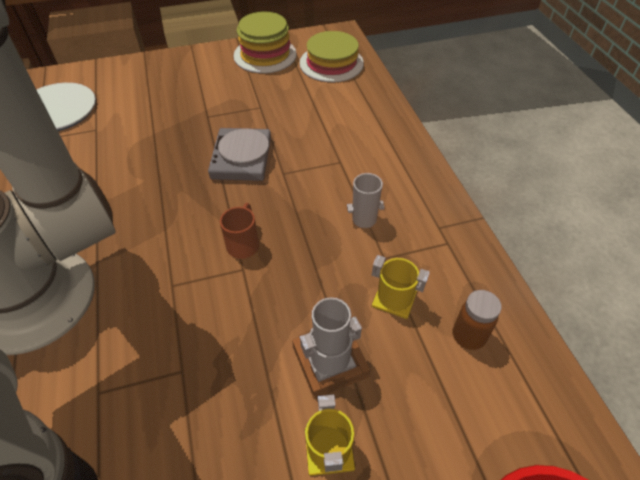

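View pics/wrist0.png

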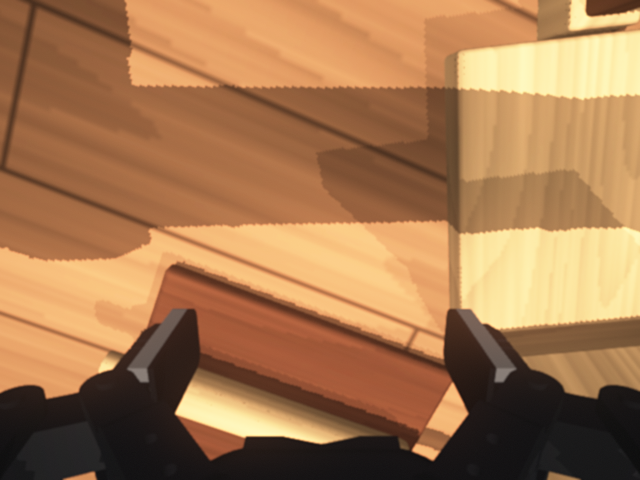

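The only silver stack is at scene (222,212) / side (331,338), in a brown wooden holder. The other candidates are two yellow pots at scene (174,205) and (242,278), which are decoys. The single silver pot at scene (339,291) / side (366,200) is the spare, and the scale is at scene (461,245) / side (243,150). I'll confirm with enlarged crops.

```bash
python3 - <<'E'
import cv2,numpy as np
a=cv2.imread("pics/scene0.png");b=cv2.imread("pics/side0.png")
c=cv2.resize(a[165:255,180:270],None,fx=6,fy=6,interpolation=cv2.INTER_CUBIC)[:540,:400]
c=cv2.resize(a[170:260,190:255],(400,554),interpolation=cv2.INTER_CUBIC)
d=cv2.resize(b[285:400,290:373],(400,554),interpolation=cv2.INTER_CUBIC)
cv2.imwrite("pics/crop1.png",np.hstack([c,d]))
e=cv2.resize(a[210:285,410:510],(400,300),interpolation=cv2.INTER_CUBIC)
f=cv2.resize(b[120:195,195:295],(400,300),interpolation=cv2.INTER_CUBIC)
cv2.imwrite("pics/crop2.png",np.hstack([e,f]))
E
```

```text
(no output)
```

View pics/crop1.png

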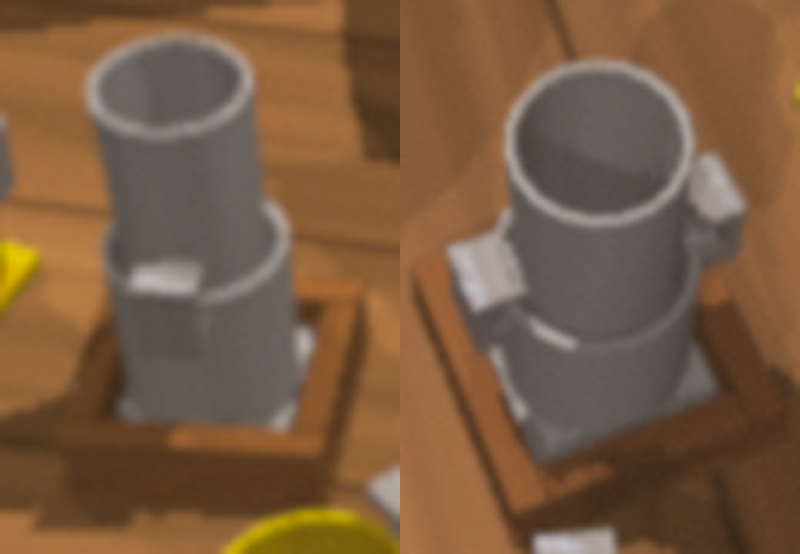

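View pics/crop2.png

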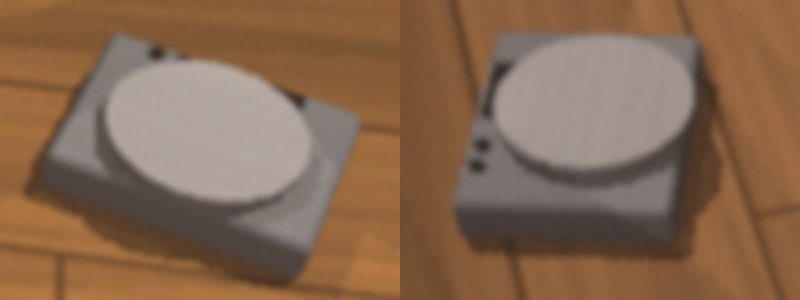

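```bash
cat > h.py <<'E'
import numpy as np
from workcell import sensors, vision
def ray(n,uv,o=None):
    c=vision.calibration(n);K=c["camera_matrix"]
    d=np.linalg.inv(K)@np.array([uv[0],uv[1],1.]);d=np.array([d[0],-d[1],-d[2]])
    if n=="wrist":
        from scipy.spatial.transform import Rotation as R
        M=c["mount"];Rt=R.from_euler("xyz",o["tcp_rot"],degrees=True).as_matrix()
        return Rt@M[:3,3]+o["ee_pos"],Rt@M[:3,:3]@d
    E=c["extrinsics"];Rr=E[:3,:3]
    return -Rr.T@E[:3,3],Rr.T@d
def onz(n,uv,z,o=None):
    p,d=ray(n,uv,o);return p+d*(z-p[2])/d[2]
def tri(r):
    A=0;b=0
    for p,d in r:
        d=d/np.linalg.norm(d);P=np.eye(3)-np.outer(d,d);A=A+P;b=b+P@p
    return np.linalg.solve(A,b)
E
python3 - <<'E'
from h import *
np.set_printoptions(precision=4,suppress=True)
a=(217.6,184.1);b=(331.4,314.7)
print("rim",onz("scene",a,.168),onz("side",b,.168),tri([ray("scene",a),ray("side",b)]))
print("clips side",onz("side",(307.6,341.4),.11),onz("side",(356,323.8),.11),"scene",onz("scene",(217.1,215),.11))
import cv2
for n,roi in [("scene",(410,210,510,285)),("side",(195,120,295,195))]:
    im=cv2.imread(f"pics/{n}0.png");x0,y0,x1,y1=roi
    h=cv2.cvtColor(im[y0:y1,x0:x1],cv2.COLOR_BGR2HSV)
    m=((h[...,1]<45)&(h[...,2]>(145))).astype(np.uint8)
    m=cv2.morphologyEx(m,cv2.MORPH_OPEN,np.ones((3,3)))
    c=max(cv2.findContours(m,0,1)[0],key=cv2.contourArea)
    e=cv2.fitEllipse(cv2.convexHull(c));uv=(e[0][0]+x0,e[0][1]+y0);print(n,uv,e,onz(n,uv,.045))
for n,uv in [("scene",(339,275)),("side",(367.5,184))]: print("spare",onz(n,uv,.11))
for n,uv in [("scene",(354,204)),("side",(239,217))]: print("mug",onz(n,uv,.085))
for n,uv in [("scene",(242,264)),("side",(399,272)),("side",(330,435)),("scene",(173,192))]: print("yellow",onz(n,uv,.085))
E
```

```text
rim [ 0.5263 -0.2874  0.168 ] [ 0.5249 -0.2916  0.168 ] [ 0.5247 -0.2893  0.1657]
clips side [ 0.4849 -0.2956  0.11  ] [ 0.569  -0.2869  0.11  ] scene [ 0.5654 -0.2835  0.11  ]
scene (461.67956161499023, 242.1053581237793) ((51.679561614990234, 32.1053581237793), (32.63524627685547, 52.5901985168457), 105.43951416015625) [0.4807 0.2818 0.045 ]
side (242.91479873657227, 144.54527282714844) ((47.914798736572266, 24.545272827148438), (31.7454776763916, 48.90690612792969), 83.05431365966797) [0.4784 0.2806 0.045 ]
spare [0.696  0.0149 0.11  ]
spare [0.6937 0.0118 0.11  ]
mug [0.4372 0.017  0.085 ]
mug [0.4274 0.0188 0.085 ]
yellow [ 0.6803 -0.1942  0.085 ]
yellow [ 0.6839 -0.1944  0.085 ]
yellow [ 0.48   -0.4377  0.085 ]
yellow [ 0.4759 -0.4296  0.085 ]
```

```bash
cat >> h.py <<'E'
from scipy.spatial.transform import Rotation as Rn
def st():
    o=sensors.get_obs();R=Rn.from_euler("xyz",o["tcp_rot"],degrees=True).as_matrix()
    print("t",o["time"],"p",o["ee_pos"].round(4),"q",o["q"].round(1),"F",o["wrist_force"].round(1),"T",o["torque"].round(2),"op",round(o["opening"],4))
    print("y-yaw",np.degrees(np.arctan2(R[1,1],R[0,1])).round(2),"z-yaw",np.degrees(np.arctan2(R[1,2],R[0,2])).round(2),"x",R[:,0].round(3))
    return o,R
E
python3 - <<'E'
from h import *
o,R=st()
print((R.T@(np.array([.5255,-.2895,.29])-o["ee_pos"])*1000).round(1))
E
```

```text
t 0.15 p [ 0.211  -0.5077  0.1946] q [-67.4   5.   10.   95.1  -0.   90. ] F [ 0.7 -0.2  0.1] T [ 0.03 -0.02  0.02] op 0.0856
y-yaw 22.56 z-yaw -67.44 x [-0.     0.001 -1.   ]
[-95.4 374.2 -80.9]
```

Request:
carry_out:
  increments:
    - [0, 0, 0, -48, 0, 0, 100]
    - [0, 0, 0, -47, 20, -4, 100]
    - [0, 0, 0, 0, 50, -11, 100]
    - [0, 0, 0, 0, 50, -11, 100]
    - [0, 0, 0, 0, 50, -11, 100]
    - [0, 0, 0, 0, 50, -11, 100]
    - [0, 0, 0, 0, 50, -11, 100]
    - [0, 0, 0, 0, 50, -11, 100]
    - [0, 0, 0, 0, 54, -11, 100]
    - [0, 0, 0, 0, 0, 0, 100]
    - [0, 0, 0, 0, 0, 0, 100]
  squeeze: 40

```text
time: 1.52
ee_pos: [0.5251, -0.2896, 0.2897]
tcp_rot: [-121.5, 90.0, 171.1]
wrist_force: [0.2, -0.0, -0.4]
opening: 0.0852
```

```bash
python3 - <<'E'
from h import *
import cv2
o,R=st()
im=vision.camera("wrist");cv2.imwrite("pics/wrist1.png",im[:,:,::-1])
E
```

```text
t 1.525 p [ 0.5251 -0.2896  0.2897] q [-28.9  16.1  33.8 107.7  -0.  128.5] F [ 0.2 -0.  -0.4] T [-0.05  0.02  0.04] op 0.0852
y-yaw 22.59 z-yaw -67.41 x [-0.001  0.    -1.   ]
```

View pics/wrist1.png

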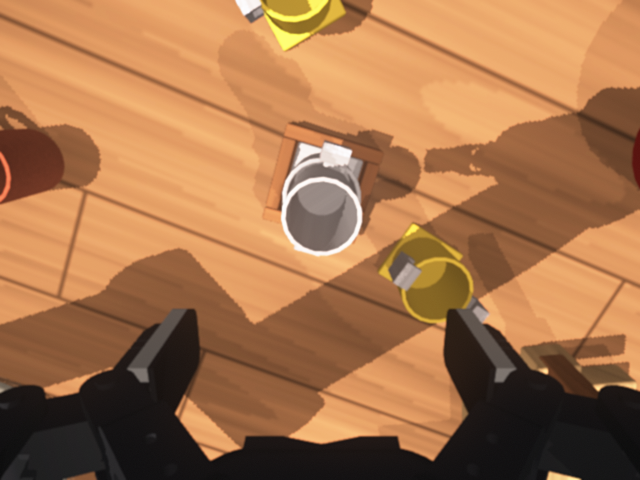

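The wrist picture shows the stack's rim centred near (321,215) and one clip at (337,154). The stack lies between the jaws' line of sight. I'll fit the rim next.

```bash
python3 - <<'E'
from h import *
import cv2
o,R=st()
im=cv2.imread("pics/wrist1.png");x0,y0=260,130;s=im[y0:270,x0:390]
h=cv2.cvtColor(s,cv2.COLOR_BGR2HSV)
m=((h[...,1]<60)&(h[...,2]>215)).astype(np.uint8)
n,l,stt,c=cv2.connectedComponentsWithStats(m);print(stt,c+[x0,y0])
big=1+stt[1:,4].argmax()
pts=cv2.findContours((l==big).astype(np.uint8),0,1)[0];e=cv2.fitEllipse(cv2.convexHull(max(pts,key=len)))
print(e);uv=np.array(e[0])+[x0,y0];print(uv,onz("wrist",uv,.168,o))
print(onz("wrist",(337,152),.11,o))
v=cv2.resize(s,None,fx=4,fy=4,interpolation=cv2.INTER_CUBIC)
cv2.ellipse(v,((e[0][0]*4+2,e[0][1]*4+2),(e[1][0]*4,e[1][1]*4),e[2]),(0,0,255),1);cv2.imwrite("pics/w1c.png",v)
E
```

```text
t 1.575 p [ 0.5247 -0.2901  0.2901] q [-28.9  16.1  33.8 107.7  -0.  128.5] F [-0.  -0.3  0.3] T [-0.07 -0.03 -0.02] op 0.0856
y-yaw 22.53 z-yaw -67.47 x [-0. -0. -1.]
[[    0     0   130   140 16127]
 [   21    13    81   113  2073]] [[325.09449991 200.98269982]
 [319.8750603  187.96526773]]
((61.99586868286133, 69.25828552246094), (85.18354034423828, 118.32128143310547), 4.296294689178467)
[321.99586868 199.25828552] [ 0.53628574 -0.28556918  0.168     ]
[ 0.56787117 -0.28637056  0.11      ]
```

View pics/w1c.png

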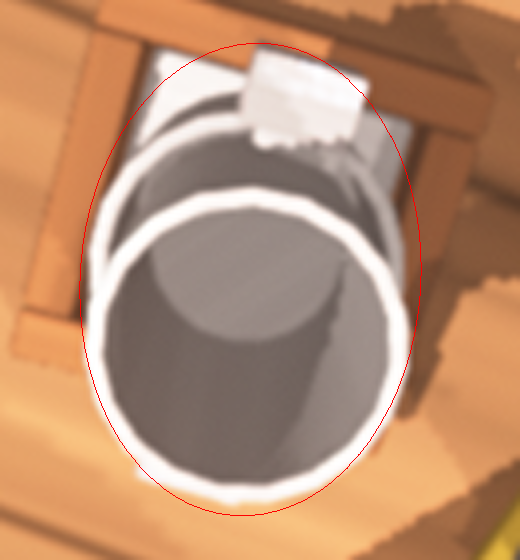

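```bash
python3 - <<'E'
from h import *
o,R=st()
print(onz("wrist",(321.8,215.8),.168,o))
print("clip centre",onz("wrist",(260+77.5,130+19.5),.11,o))
p=tri([ray("scene",(217.6,184.1)),ray("side",(331.4,314.7)),ray("wrist",(321.8,215.8),o)]);print(p)
print((R.T@(np.array([.5255,-.2895,.127])-o["ee_pos"])*1000).round(1))
E
```

```text
t 1.575 p [ 0.5247 -0.2901  0.2901] q [-28.9  16.1  33.8 107.7  -0.  128.5] F [-0.  -0.3  0.3] T [-0.07 -0.03 -0.02] op 0.0856
y-yaw 22.53 z-yaw -67.47 x [-0. -0. -1.]
[ 0.52470215 -0.29022945  0.168     ]
clip centre [ 0.56994576 -0.28594244  0.11      ]
[ 0.52446266 -0.28974119  0.16589894]
[163.1   1.   -0.2]
```

Request:
carry_out:
  increments:
    - [0, 0, 0, 45, 0, 0, 100]
    - [0, 0, 0, 45, 0, 0, 100]
    - [0, 0, 0, 40, 0, 0, 100]
    - [0, 0, 0, 20, 0, 0, 100]
    - [0, 0, 0, 14, 0, 0, 100]
    - [0, 0, 0, 0, 0, 0, 100]
    - [0, 0, 0, 0, 0, 0, 100]

```text
time: 2.45
ee_pos: [0.5255, -0.2901, 0.1273]
tcp_rot: [38.9, 89.9, -28.5]
wrist_force: [-0.0, -0.3, -0.0]
opening: 0.0854
```

```bash
python3 - <<'E'
from h import *
import cv2
o,R=st()
a=vision.camera("scene")[130:280,150:300];b=vision.camera("side")[240:390,260:410]
v=np.hstack([cv2.resize(x,(400,400),interpolation=cv2.INTER_CUBIC) for x in (a,b)]);cv2.imwrite("pics/g1.png",v[:,:,::-1])
E
```

```text
t 2.45 p [ 0.5255 -0.2901  0.1273] q [-28.9  11.    9.2  88.2   0.  128.6] F [-0.  -0.3 -0. ] T [ 0.03 -0.   -0.  ] op 0.0854
y-yaw 22.54 z-yaw -67.46 x [ 0.001 -0.001 -1.   ]
```

View pics/g1.png

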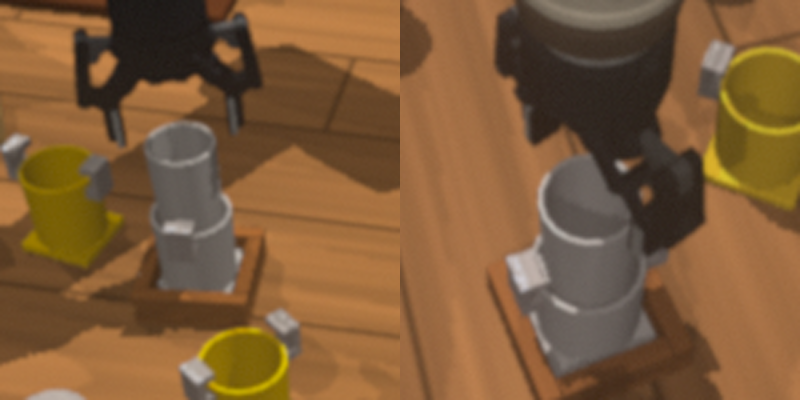

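```bash
python3 - <<'E'
from h import *
import cv2
o,R=st()
for n,sz in (("scene",0),("side",0)):
    c=vision.calibration(n)
    for dz in (.045,-.045):
        for dx in (0,-.013):
            p=o["ee_pos"]+R@np.array([dx,0,dz]);q=c["extrinsics"]@np.r_[p,1];u=c["camera_matrix"]@np.array([q[0],-q[1],-q[2]]);print(n,dz,dx,u[:2]/u[2])
for i in ("scene","side","wrist"):
    cv2.imwrite(f"pics/{i}2.png",vision.camera(i)[:,:,::-1])
E
```

```text
t 2.55 p [ 0.5257 -0.29    0.1273] q [-28.9  11.    9.2  88.2  -0.  128.6] F [0.3 0.3 0.5] T [-0.05 -0.01 -0.02] op 0.0853
y-yaw 22.55 z-yaw -67.45 x [ 0.002 -0.001 -1.   ]
scene 0.045 0 [199.04757929 200.39174492]
scene 0.045 -0.013 [198.16894673 195.95006494]
scene -0.045 0 [238.40065084 195.47049085]
scene -0.045 -0.013 [237.85466787 191.05118431]
side 0.045 0 [349.76189366 346.96912844]
side 0.045 -0.013 [350.11413087 343.05893722]
side -0.045 0 [313.78873107 307.61694019]
side -0.045 -0.013 [313.66209579 303.41915813]
```

View pics/scene2.png

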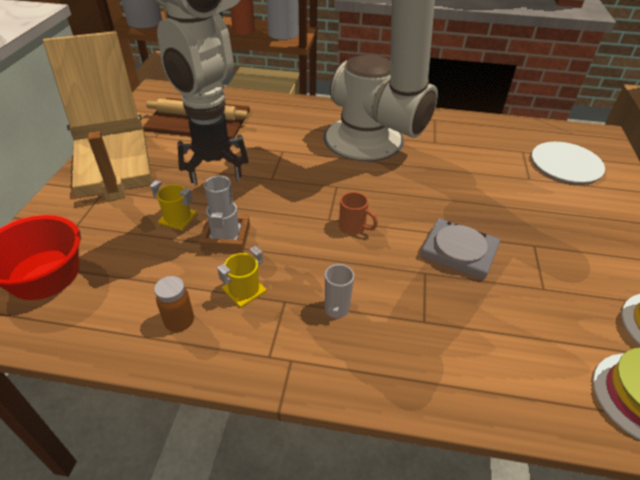

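View pics/wrist2.png

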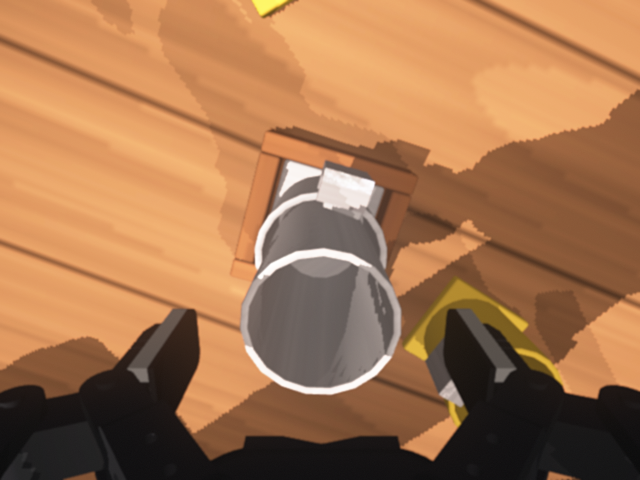

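```bash
python3 - <<'E'
from h import *
import cv2
o,R=st()
print(onz("wrist",(321,321),.168,o))
a=cv2.imread("pics/scene2.png")[130:230,170:270];b=cv2.imread("pics/side2.png")[270:370,280:380]
v=np.hstack([cv2.resize(x,(400,400),interpolation=cv2.INTER_CUBIC) for x in (a,b)]);cv2.imwrite("pics/g2.png",v)
E
```

```text
t 2.7 p [ 0.5256 -0.2897  0.1267] q [-28.9  11.    9.2  88.1  -0.  128.6] F [ 0.4 -0.8  0.1] T [-0.04  0.05 -0.03] op 0.0857
y-yaw 22.57 z-yaw -67.43 x [ 0.001 -0.    -1.   ]
[ 0.52550039 -0.28913667  0.168     ]
```

View pics/g2.png

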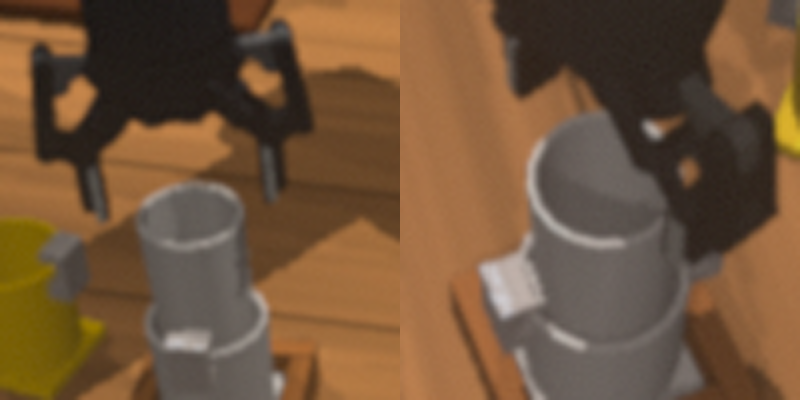

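```bash
python3 - <<'E'
from h import *
o,R=st()
print("tip+",tri([ray("scene",(194.2,183.8)),ray("side",(355,334.5))]))
p=tri([ray("scene",(194.2,183.8)),ray("side",(355,334.5))]); print("in tool",R.T@(p-o["ee_pos"]))
c=vision.calibration("side")
for dz in (.045,.055):
  for dx in (0,-.013,-.03):
    p=o["ee_pos"]+R@np.array([dx,0,dz])
    for n in("scene","side"):
        c=vision.calibration(n);q=c["extrinsics"]@np.r_[p,1];u=c["camera_matrix"]@np.array([q[0],-q[1],-q[2]]);print(n,dz,dx,(u[:2]/u[2]).round(1))
for n,uv in(("scene",(238,179.5)),): print("other tip if z .14/.17",onz(n,uv,.14),onz(n,uv,.17))
print(onz("scene",(194.2,183.8),.14),onz("scene",(194.2,183.8),.17),onz("side",(355,334.5),.14))
E
```

```text
t 2.7 p [ 0.5256 -0.2897  0.1267] q [-28.9  11.    9.2  88.1  -0.  128.6] F [ 0.4 -0.8  0.1] T [-0.04  0.05 -0.03] op 0.0857
y-yaw 22.57 z-yaw -67.43 x [ 0.001 -0.    -1.   ]
tip+ [ 0.54610128 -0.33550394  0.17560749]
in tool [-0.0489033   0.00135987  0.05019576]
scene 0.045 0 [199.2 200.6]
side 0.045 0 [349.6 347. ]
scene 0.045 -0.013 [198.3 196.2]
side 0.045 -0.013 [350.  343.1]
scene 0.045 -0.03 [197.2 190.2]
side 0.045 -0.03 [350.5 337.9]
scene 0.055 0 [194.8 201.2]
side 0.055 0 [353.9 351.7]
scene 0.055 -0.013 [193.9 196.7]
side 0.055 -0.013 [354.3 347.8]
scene 0.055 -0.03 [192.6 190.8]
side 0.055 -0.03 [354.8 342.6]
other tip if z .14/.17 [ 0.46564561 -0.26071341  0.14      ] [ 0.50364292 -0.24643254  0.17      ]
[ 0.50123803 -0.35624587  0.14      ] [ 0.53770218 -0.33784989  0.17      ] [ 0.55479718 -0.31962631  0.14      ]
```

All three views put the open fingertips about 45 mm behind the reported TCP, at z≈0.17 and level with the rim. The stated swing accounts for only 13 mm of that. Before gripping, I'll go up and shut the fingers in free air to measure where the tips really are.

Request:
carry_out:
  increments:
    - [0, 0, 0, -50, 0, 0, 100]
    - [0, 0, 0, -50, 0, 0, 0]
    - [0, 0, 0, 0, 0, 0, 0]
    - [0, 0, 0, 0, 0, 0, 0]
    - [0, 0, 0, 0, 0, 0, 0]
    - [0, 0, 0, 0, 0, 0, 0]
    - [0, 0, 0, 0, 0, 0, 0]

```text
time: 3.58
ee_pos: [0.5251, -0.2895, 0.2256]
tcp_rot: [-139.6, 90.0, 153.0]
wrist_force: [0.2, 1.0, 0.0]
opening: -0.0
```

```bash
python3 - <<'E'
from h import *
import cv2
o,R=st()
A=[]
for n in ("scene","side","wrist"):
    im=vision.camera(n);cv2.imwrite(f"pics/{n}3.png",im[:,:,::-1])
    p=o["ee_pos"]
    if n!="wrist":
        c=vision.calibration(n);q=c["extrinsics"]@np.r_[p,1];u=c["camera_matrix"]@np.array([q[0],-q[1],-q[2]]);u=(u[:2]/u[2])
        x,y=int(u[0])-50,int(u[1])-70;im=im.copy();cv2.circle(im,(int(u[0]),int(u[1])),1,(255,0,0),-1)
        A.append(cv2.resize(im[y:y+100,x:x+100],(400,400),interpolation=cv2.INTER_CUBIC));print(n,u,x,y)
cv2.imwrite("pics/g3.png",np.hstack(A)[:,:,::-1])
E
```

```text
t 3.575 p [ 0.5251 -0.2895  0.2256] q [-28.9  13.   22.6  99.6  -0.  128.6] F [0.2 1.  0. ] T [0.01 0.03 0.03] op -0.0
y-yaw 22.56 z-yaw -67.44 x [-0.001  0.    -1.   ]
scene [213.41401359 162.39851573] 163 92
side [331.71678826 292.96992801] 281 222
```

View pics/g3.png

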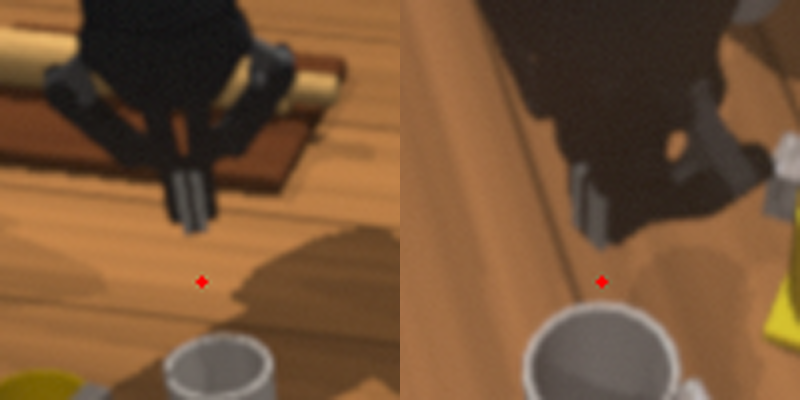

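View pics/wrist3.png

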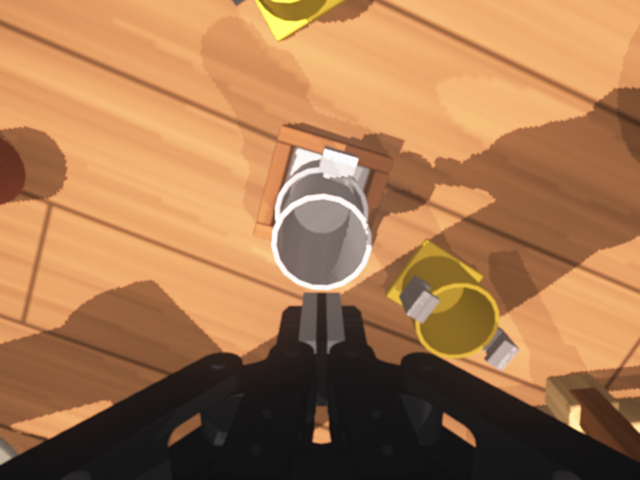

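```bash
python3 - <<'E'
from h import *
o,R=st()
for a,b in (((211.5,150),(331,283.3)),):
    p=tri([ray("scene",a),ray("side",b)]);print("shut tip tool",(R.T@(p-o["ee_pos"])*1000).round(1))
# wrist: tip row ~293, col 321 -> tool x at z=0,y=0
p,d=ray("wrist",(321,294),o);pt=R.T@(p-o["ee_pos"]);dt=R.T@d
for y in (.0,.011): print("x at y",y,(pt+dt*(y-pt[1])/dt[1]).round(4))
E
```

```text
t 3.725 p [ 0.5253 -0.2896  0.226 ] q [-28.9  13.   22.6  99.6   0.  128.6] F [-0.3  0.4 -0.1] T [-0.02 -0.05  0.03] op -0.0003
y-yaw 22.56 z-yaw -67.44 x [-0.  0. -1.]
shut tip tool [-28.9  -3.2   0.5]
x at y 0.0 [-0.0172  0.     -0.0005]
x at y 0.011 [-0.0415  0.011  -0.0005]
```

Request:
carry_out:
  increments:
    - [0, 0, 0, 0, 0, 0, 100]
    - [0, 0, 0, 0, 0, 0, 100]
    - [0, 0, 0, 0, 0, 0, 100]
    - [0, 0, 0, 0, 0, 0, 100]
    - [0, 0, 0, 0, 0, 0, 100]
    - [0, 0, 0, 40, 0, 0, 100]
    - [0, 0, 0, 40, 0, 0, 100]
    - [0, 0, 0, 25, 0, 0, 100]
    - [0, 0, 0, 6, 0, 0, 100]
    - [0, 0, 0, 6, 0, 0, 100]
    - [0, 0, 0, 6, 0, 0, 100]
    - [0, 0, 0, 6, 0, 0, 100]

```text
time: 5.22
ee_pos: [0.5257, -0.2898, 0.0975]
tcp_rot: [37.8, 89.9, -29.6]
wrist_force: [0.3, 0.0, -0.7]
opening: 0.0855
```

```bash
python3 - <<'E'
from h import *
import cv2
o,R=st()
a=vision.camera("scene")[130:230,170:270];b=vision.camera("side")[270:370,280:380]
v=np.hstack([cv2.resize(x,(400,400),interpolation=cv2.INTER_CUBIC) for x in (a,b)]);cv2.imwrite("pics/g4.png",v[:,:,::-1])
E
```

```text
t 5.225 p [ 0.5257 -0.2898  0.0975] q [-28.9  10.9   5.9  84.9  -0.  128.6] F [ 0.3  0.  -0.7] T [-0.01 -0.   -0.02] op 0.0855
y-yaw 22.56 z-yaw -67.44 x [ 0.001 -0.001 -1.   ]
```

View pics/g4.png

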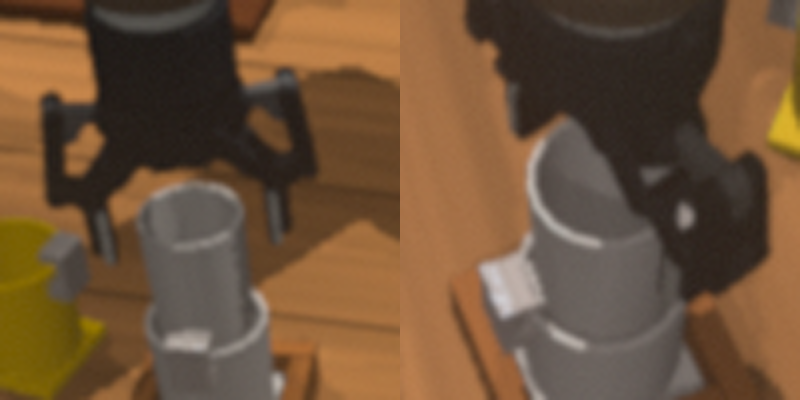

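No contact so far, and the tips now sit about 25 mm below the rim. I'll go 6 mm lower and close.

Request:
carry_out:
  increments:
    - [0, 0, 0, 6, 0, 0, 100]
    - [0, 0, 0, 0, 0, 0, 60]
    - [0, 0, 0, 0, 0, 0, 50]
    - [0, 0, 0, 0, 0, 0, 30]
    - [0, 0, 0, 0, 0, 0, 20]
    - [0, 0, 0, 0, 0, 0, 0]
    - [0, 0, 0, 0, 0, 0, 0]
    - [0, 0, 0, 0, 0, 0, 0]
  squeeze: 40

```text
time: 6.32
ee_pos: [0.5255, -0.2897, 0.0914]
tcp_rot: [35.8, 90.0, -31.6]
wrist_force: [-0.5, 0.1, 3.3]
opening: 0.0579
```

```bash
python3 - <<'E'
from h import *
import cv2
o,R=st()
w=vision.camera("wrist");cv2.imwrite("pics/wrist5.png",w[:,:,::-1])
a=vision.camera("scene")[130:230,170:270];b=vision.camera("side")[270:370,280:380]
v=np.hstack([cv2.resize(x,(400,400),interpolation=cv2.INTER_CUBIC) for x in (a,b)]);cv2.imwrite("pics/g5.png",v[:,:,::-1])
E
```

```text
t 6.325 p [ 0.5255 -0.2897  0.0914] q [-28.9  11.    5.3  84.3  -0.  128.6] F [-0.5  0.1  3.3] T [ 0.04 -0.05 -0.04] op 0.0579
y-yaw 22.56 z-yaw -67.44 x [ 0. -0. -1.]
```

View pics/g5.png

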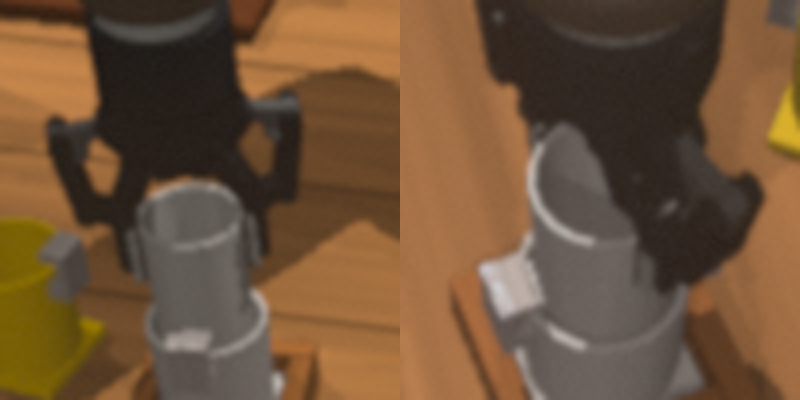

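View pics/wrist5.png

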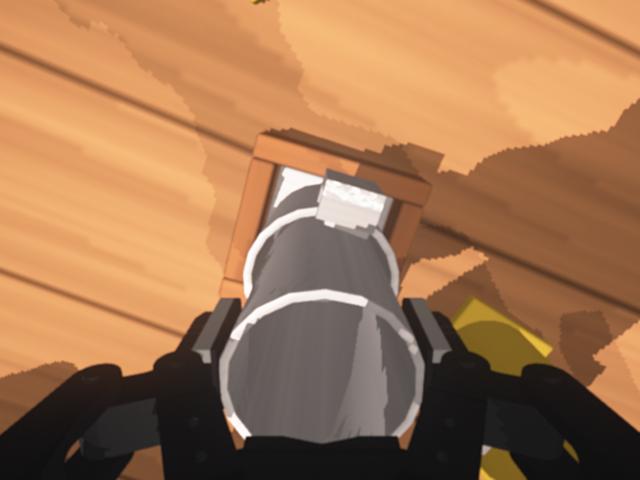

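Gripped at 57.9 mm, with the pads well above the clips. I'll lift 1.5 mm, which is inside the play, and twist.

Request:
carry_out:
  increments:
    - [0, 0, 0, -1.5, 0, 0, 0]
    - [0, 0, 0, 0, 0, 0, 0]
    - [-6, 0, 0, 0, 0, 0, 0]
    - [-8, 0, 0, 0, 0, 0, 0]
    - [-8, 0, 0, 0, 0, 0, 0]
    - [-8, 0, 0, 0, 0, 0, 0]
    - [0, 0, 0, 0, 0, 0, 0]

```text
time: 7.35
ee_pos: [0.5251, -0.2895, 0.0922]
tcp_rot: [-168.7, 90.0, 153.9]
wrist_force: [-0.2, -0.2, -0.9]
opening: 0.0581
```

```bash
python3 - <<'E'
from h import *
import cv2
o,R=st()
w=vision.camera("wrist");cv2.imwrite("pics/wrist6.png",w[:,:,::-1])
a=vision.camera("scene")[140:260,160:280];b=vision.camera("side")[270:390,280:400]
v=np.hstack([cv2.resize(x,(400,400),interpolation=cv2.INTER_CUBIC) for x in (a,b)]);cv2.imwrite("pics/g6.png",v[:,:,::-1])
E
```

```text
t 7.35 p [ 0.5251 -0.2895  0.0922] q [-28.9  11.    5.4  84.4  -0.   98.6] F [-0.2 -0.2 -0.9] T [-0.   -0.    0.01] op 0.0581
y-yaw 52.51 z-yaw -37.49 x [-0.001  0.    -1.   ]
```

View pics/g6.png

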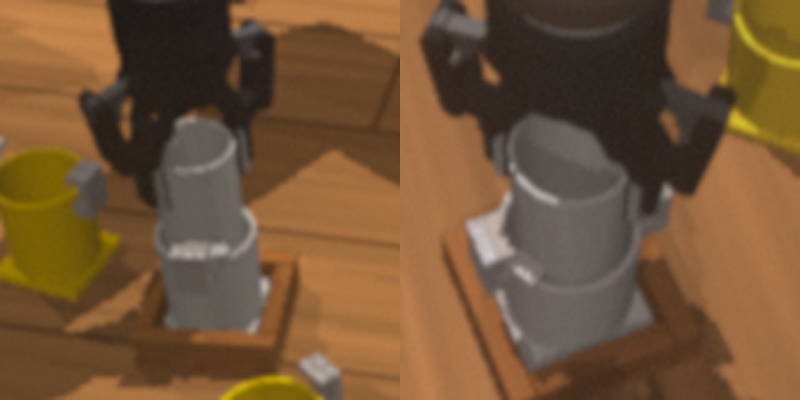

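The ear is coming out from under the clip, at side crop (525,265). The lower pot hasn't moved and the forces are near zero, so I'll continue.

Request:
carry_out:
  increments:
    - [-8, 0, 0, 0, 0, 0, 0]
    - [-9, 0, 0, 0, 0, 0, 0]
    - [-9, 0, 0, 0, 0, 0, 0]
    - [-9, 0, 0, 0, 0, 0, 0]
    - [-9, 0, 0, 0, 0, 0, 0]
    - [-9, 0, 0, 0, 0, 0, 0]
    - [-3, 0, 0, 0, 0, 0, 0]
    - [0, 0, 0, 0, 0, 0, 0]

```text
time: 8.5
ee_pos: [0.5253, -0.2896, 0.0925]
tcp_rot: [136.6, 90.0, 155.0]
wrist_force: [-0.5, -0.6, 0.3]
opening: 0.0577
```

```bash
python3 - <<'E'
from h import *
import cv2
o,R=st()
a=vision.camera("scene")[140:260,160:280];b=vision.camera("side")[270:390,280:400]
v=np.hstack([cv2.resize(x,(400,400),interpolation=cv2.INTER_CUBIC) for x in (a,b)]);cv2.imwrite("pics/g7.png",v[:,:,::-1])
E
```

```text
t 8.5 p [ 0.5253 -0.2896  0.0925] q [-28.9  11.    5.4  84.4  -0.   42.7] F [-0.5 -0.6  0.3] T [-0.02  0.03  0.05] op 0.0577
y-yaw 108.45 z-yaw 18.45 x [-0.  0. -1.]
```

View pics/g7.png

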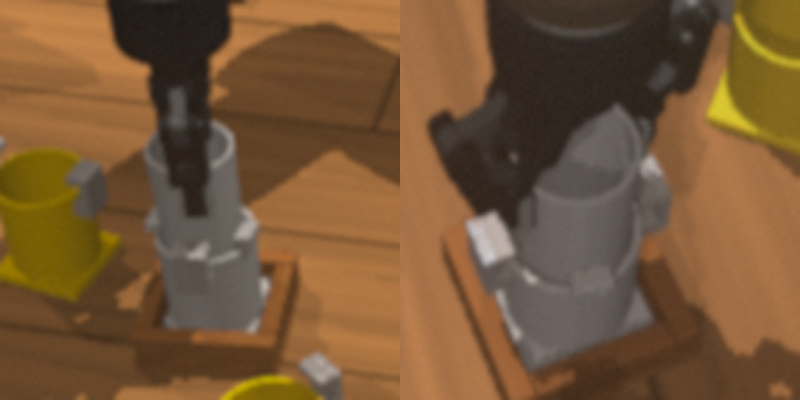

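It has turned 86°; the ear is clear at side crop (592,278). Next I lift straight up.

Request:
carry_out:
  increments:
    - [0, 0, 0, -6, 0, 0, 0]
    - [0, 0, 0, -10, 0, 0, 0]
    - [0, 0, 0, -12, 0, 0, 0]
    - [0, 0, 0, -16, 0, 0, 0]
    - [0, 0, 0, -20, 0, 0, 0]
    - [0, 0, 0, -22, 0, 0, 0]
    - [0, 0, 0, -22, 0, 0, 0]
    - [0, 0, 0, -10, 0, 0, 0]
    - [0, 0, 0, 0, 0, 0, 0]

```text
time: 9.72
ee_pos: [0.5257, -0.2898, 0.2114]
tcp_rot: [-47.0, 89.9, -28.5]
wrist_force: [-0.2, -0.1, -0.8]
opening: 0.0579
```

```bash
python3 - <<'E'
from h import *
import cv2
o,R=st()
a=vision.camera("scene")[100:260,140:300];b=vision.camera("side")[210:370,260:420]
v=np.hstack([cv2.resize(x,(400,400),interpolation=cv2.INTER_CUBIC) for x in (a,b)]);cv2.imwrite("pics/g8.png",v[:,:,::-1])
print((R.T@(np.array([.4795,.281,o["ee_pos"][2]])-o["ee_pos"])*1000).round(1))
E
```

```text
t 9.725 p [ 0.5257 -0.2898  0.2114] q [-28.9  12.5  20.3  97.8   0.   42.6] F [-0.2 -0.1 -0.8] T [ 0.04 -0.02  0.02] op 0.0579
y-yaw 108.56 z-yaw 18.56 x [ 0.001 -0.001 -1.   ]
[-4.000e-01  5.558e+02  1.379e+02]
```

View pics/g8.png

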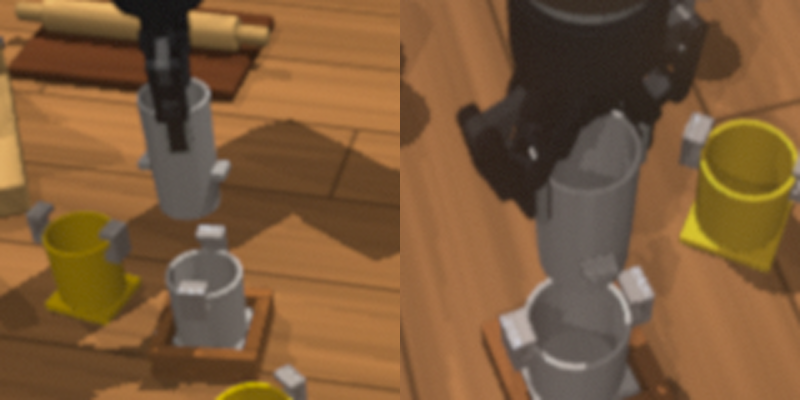

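The upper pot is free, with the lower pot still in its holder (scene crop (207,300)). Next I carry it across to the scale.

Request:
carry_out:
  increments:
    - [0, 0, 0, 0, 30, 7.4, 0]
    - [0, 0, 0, 0, 46, 11.4, 0]
    - [0, 0, 0, 0, 52, 12.9, 0]
    - [0, 0, 0, 0, 52, 12.9, 0]
    - [0, 0, 0, 0, 52, 12.9, 0]
    - [0, 0, 0, 0, 52, 12.9, 0]
    - [0, 0, 0, 0, 52, 12.9, 0]
    - [0, 0, 0, 0, 52, 12.9, 0]
    - [0, 0, 0, 0, 52, 12.9, 0]
    - [0, 0, 0, 0, 52, 12.9, 0]
    - [0, 0, 0, 0, 40, 9.9, 0]
    - [0, 0, 0, 0, 24, 6, 0]

```text
time: 11.32
ee_pos: [0.4782, 0.2832, 0.2093]
tcp_rot: [-173.0, 89.9, -154.3]
wrist_force: [0.4, -0.6, -0.9]
opening: 0.058
```

Request:
carry_out:
  increments:
    - [0, 0, 0, 0, 0, 0, 0]
    - [0, 0, 0, 0, 0, 0, 0]

```text
time: 11.58
ee_pos: [0.4789, 0.2808, 0.2101]
tcp_rot: [-155.2, 89.9, -136.7]
wrist_force: [-0.4, -0.6, -0.8]
opening: 0.0579
```

```bash
python3 - <<'E'
from h import *
import cv2
o,R=st()
for n,x,y in(("scene",380,120),("side",160,40)):
    im=vision.camera(n);cv2.imwrite(f"pics/{n}9.png",im[:,:,::-1])
    if n=="scene": A=cv2.resize(im[y:y+160,x:x+160],(400,400),interpolation=cv2.INTER_CUBIC)
    else: B=cv2.resize(im[y:y+160,x:x+160],(400,400),interpolation=cv2.INTER_CUBIC)
cv2.imwrite("pics/g9.png",np.hstack([A,B])[:,:,::-1])
print((R.T@(np.array([.4795,.281,o["ee_pos"][2]])-o["ee_pos"])*1000).round(1))
E
```

```text
t 11.575 p [0.4789 0.2808 0.2101] q [ 30.4   6.1  13.   96.9  -0.  101.8] F [-0.4 -0.6 -0.8] T [ 0.01 -0.01 -0.02] op 0.0579
y-yaw 108.56 z-yaw 18.56 x [-0.001 -0.001 -1.   ]
[-0.   0.   0.7]
```

View pics/g9.png

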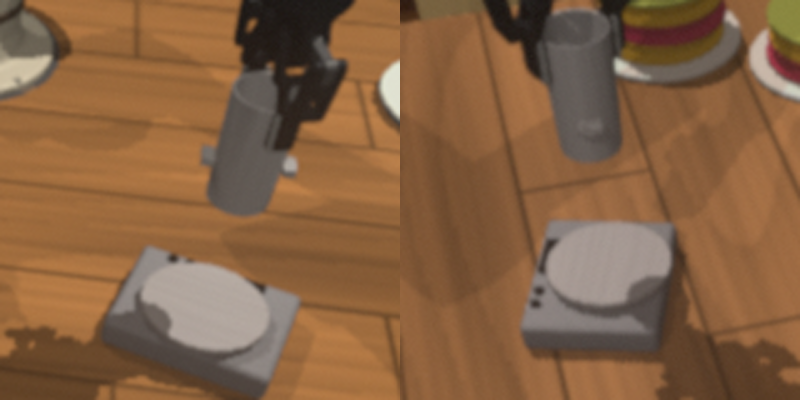

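```bash
python3 - <<'E'
from h import *
o,R=st()
b=tri([ray("scene",(476.6,196)),ray("side",(235.4,94))])
p=tri([ray("scene",(461.6,242.8)),ray("side",(243.4,145.8))])
print("base",b,"at .177",onz("scene",(476.6,196),.177),onz("side",(235.4,94),.177));print("pan",p,onz("scene",(461.6,242.8),.045),onz("side",(243.4,145.8),.045))
E
```

```text
t 11.675 p [0.4792 0.2804 0.2105] q [ 30.3   6.1  13.   96.9  -0.  101.8] F [ 0.3 -0.7 -0.7] T [-0.04  0.04  0.01] op 0.0574
y-yaw 108.51 z-yaw 18.51 x [-0. -0. -1.]
base [0.47994825 0.28282689 0.18402297] at .177 [0.47049462 0.28517119 0.177     ] [0.48078777 0.29297155 0.177     ]
pan [0.47882414 0.28223458 0.04036136] [0.48314651 0.2814821  0.045     ] [0.47864237 0.27583079 0.045     ]
```

Base and pan agree to within about 1–2 mm in x and y. I'll lower to just above the pan, then creep down watching the force.

Request:
carry_out:
  increments:
    - [0, 0, 0, 20, 0, 0, 0]
    - [0, 0, 0, 30, 0, 0, 0]
    - [0, 0, 0, 30, 0, 0, 0]
    - [0, 0, 0, 25, 0, 0, 0]
    - [0, 0, 0, 12, 0, 0, 0]
    - [0, 0, 0, 5, 0, 0, 0]
    - [0, 0, 0, 3, 0, 0, 0]
    - [0, 0, 0, 0, 0, 0, 0]
    - [0, 0, 0, 0, 0, 0, 0]

```text
time: 12.8
ee_pos: [0.4793, 0.2816, 0.0862]
tcp_rot: [12.3, 89.9, 30.9]
wrist_force: [-0.4, -0.0, 0.0]
opening: 0.0576
```

```bash
python3 - <<'E'
from h import *
import cv2
o,R=st()
A=[cv2.resize(vision.camera(n)[y:y+110,x:x+110],(400,400),interpolation=cv2.INTER_CUBIC) for n,x,y in(("scene",405,175),("side",190,85))]
cv2.imwrite("pics/g10.png",np.hstack(A)[:,:,::-1])
E
```

```text
t 12.8 p [0.4793 0.2816 0.0862] q [ 30.4   4.9  -2.   83.    0.  101.9] F [-0.4 -0.   0. ] T [-0.01 -0.02  0.  ] op 0.0576
y-yaw 108.57 z-yaw 18.57 x [ 0.001  0.    -1.   ]
```

View pics/g10.png

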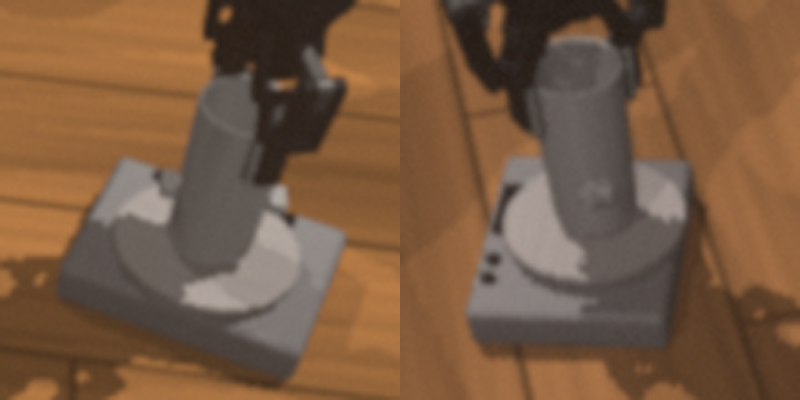

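Request:
carry_out:
  increments:
    - [0, 0, 0, 3, 0, 0, 0]
    - [0, 0, 0, 2, 0, 0, 0]
    - [0, 0, 0, 1, 0, 0, 0]
    - [0, 0, 0, 0, 0, 0, 0]

```text
time: 13.4
ee_pos: [0.479, 0.2813, 0.0795]
tcp_rot: [-169.7, 90.0, -151.1]
wrist_force: [-0.5, -0.1, -0.8]
opening: 0.0578
```

Request:
carry_out:
  increments:
    - [0, 0, 0, 1, 0, 0, 0]
    - [0, 0, 0, 0, 0, 0, 0]

```text
time: 13.65
ee_pos: [0.479, 0.2814, 0.0785]
tcp_rot: [177.3, 90.0, -164.2]
wrist_force: [-0.2, -0.2, -1.5]
opening: 0.0578
```

Request:
carry_out:
  increments:
    - [0, 0, 0, 1, 0, 0, 0]
    - [0, 0, 0, 0, 0, 0, 0]

```text
time: 13.9
ee_pos: [0.4792, 0.2814, 0.0783]
tcp_rot: [14.2, 90.0, 32.7]
wrist_force: [-1.3, -0.8, 5.9]
opening: 0.0577
```

Contact at TCP z 0.078, as predicted, with 6 N pushing up. I'll release and retreat straight up.

Request:
carry_out:
  increments:
    - [0, 0, 0, 0, 0, 0, 75]
    - [0, 0, 0, 0, 0, 0, 85]
    - [0, 0, 0, 0, 0, 0, 100]
    - [0, 0, 0, 0, 0, 0, 100]
    - [0, 0, 0, 0, 0, 0, 100]
    - [0, 0, 0, 0, 0, 0, 100]

```text
time: 14.65
ee_pos: [0.479, 0.2814, 0.0775]
tcp_rot: [171.3, 90.0, -170.1]
wrist_force: [-0.8, -0.1, 0.1]
opening: 0.0854
```

Request:
carry_out:
  increments:
    - [0, 0, 0, -10, 0, 0, 100]
    - [0, 0, 0, -20, 0, 0, 100]
    - [0, 0, 0, -40, 0, 0, 100]
    - [0, 0, 0, -40, 0, 0, 100]
    - [0, 0, 0, -40, 0, 0, 100]
    - [0, 0, 0, -20, 0, 0, 100]
    - [0, 0, 0, 0, 0, 0, 100]
    - [0, 0, 0, 0, 0, 0, 100]

```text
time: 15.65
ee_pos: [0.4789, 0.2813, 0.2467]
tcp_rot: [-167.6, 89.9, -149.0]
wrist_force: [-0.5, -0.3, -0.1]
opening: 0.0851
```

```bash
python3 - <<'E'
from h import *
import cv2
o,R=st()
A=[]
for n,x,y in(("scene",405,175),("side",190,85)):
    im=vision.camera(n);cv2.imwrite(f"pics/{n}11.png",im[:,:,::-1]);A.append(cv2.resize(im[y:y+110,x:x+110],(400,400),interpolation=cv2.INTER_CUBIC))
cv2.imwrite("pics/g11.png",np.hstack(A)[:,:,::-1])
E
```

```text
t 15.65 p [0.4789 0.2813 0.2467] q [ 30.4   7.4  18.5 101.2  -0.  101.9] F [-0.5 -0.3 -0.1] T [-0.01 -0.    0.08] op 0.0851
y-yaw 108.56 z-yaw 18.56 x [-0.001 -0.001 -1.   ]
```

View pics/g11.png

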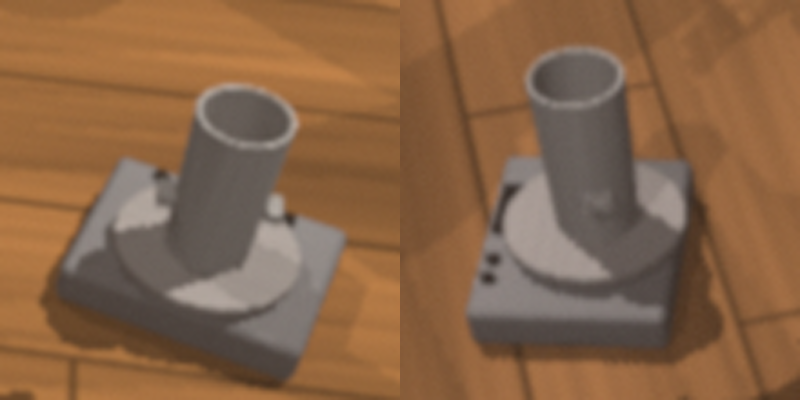

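View pics/scene11.png

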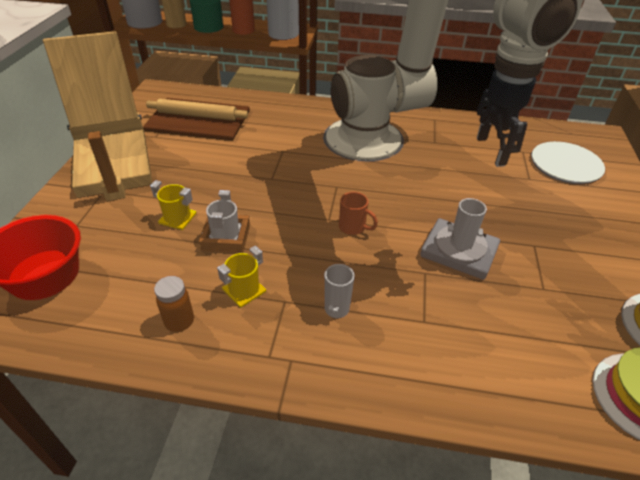

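```bash
python3 - <<'E'
from h import *
print(onz("scene",(472.7,207.2),.155),onz("side",(238.3,106.3),.155),tri([ray("scene",(472.7,207.2)),ray("side",(238.3,106.3))]))
from workcell import job_done
print(job_done())
E
```

```text
[0.48337451 0.28124349 0.155     ] [0.48161847 0.27818279 0.155     ] [0.4816646  0.28145441 0.15316402]
the job is handed in; nothing more can be done
None
```

I twisted the upper pot about 86°, lifted it straight out and carried it to the scale. I set it down until the wrist felt about 6 N, then let go and backed straight up. The job was handed in at about 15.7 s of the 45 s.

- **Placing:** in the last pictures the pot stands upright on the pan and the robot touches nothing. Its rim centre measures (0.482, 0.281). The pan centre measures (0.479, 0.282), so they agree to about 3 mm.
- **Other things:** the lower pot is still in its holder. The spare pot, mug and jar look to be in the same places as in the first picture.
- **A disagreement:** before the grasp, the cameras showed the fingertips about 30 mm (shut) to 45 mm (open) behind the reported TCP. This doesn't match the description of the tool. I confirmed it by shutting the fingers in free air, then set the grasp height by the images. The tips gripped at about z = 0.13, above the clips at 0.11.
- **Smaller mismatches:** single-view position estimates differed from each other by 2–10 mm. No check failed after that.

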